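Load an indexing fixture with tongs and hold its plunger out

TASK

Use the tongs from their holder to pick up the loose brass bushing and seat it upright in the empty nest of the indexing fixture, without the gripper's fingers touching it, then put the tongs back upright in the holder. Next pull the fixture's spring plunger all the way back by its red knob, so that the pin is clear of the dial, and finish while still holding it there with the gripper. Leave the black and the white bushing, the tape roll and the screwdriver where they are.

Things in the scene. Friction and masses are not known exactly. Their poses are not given: they have to be found in the camera images.
- tongs: Sprung tongs, 94 mm tall, 80 g, upright, tips down, in the holder. Origin: between the tips, at their lower end; z up, jaws close along y. Two parallel steel jaws, 12 mm wide, 4 mm thick, an orange grip plate outside each (18 mm wide, z 40-84 mm); a cross sleeve joins them at z 88 mm. Width over the plates 46 mm when free, 22 mm at most squeezed; the gap between the jaws is that width less 12 mm.
- tongs_grip (a point): Where to grip the tongs from above, closing along y: 62 mm above the tips, between the grip plates. Each jaw's spring pushes out with 2 N when free, plus 0.25 N per mm. At 36 mm over the plates the tongs are held and the jaw gap is 24 mm (open round a bushing); a bushing is pinched at 26 mm (then squeeze with 30 to 40 N). Opening beyond 46 mm lets the tongs go.
- holder_floor (a point): Fixed grey holder with an open-topped pocket. The point is the middle of the pocket's floor, 8 mm above the bench, on which the tongs' tips stand. Pocket 16 mm (x) by 48 mm (y), 28 mm deep (rim 36 mm above the bench), walls 8 mm, foot 50 by 84 mm. y is along the pocket, z up. The tongs stand in it with their y along its y, up to 3 mm off its middle.
- brass_bushing: Loose brass bushing: upright cylinder, 14 mm diameter, 24 mm tall, 12 to 21 g, standing on a blue mat (3 mm thick) in a row with a black and a white one, about 52 mm apart, in any order. Origin: centre of its underside, z up. Pinch its upper half (tong tips 12 mm above its underside), so that the jaws stay above the nest's ring.
- black_bushing: Bystander: the same bushing in black. Origin: centre of its underside.
- white_bushing: Bystander: the same bushing in white. Origin: centre of its underside.
- nest (a point): Empty nest on the indexing fixture's dial, the one farthest from the plunger: a white ring, 20 mm inside, 28 mm outside diameter, 9 mm deep. The point is the centre of its floor, 47 mm above the bench; axes are the fixture's (x from the red knob towards the dial, z up). The two other nests, 54 mm away, hold fixed brass bushings; their tops are 71 mm above the bench.
- pull_knob: Red plunger knob: cylinder, 26 mm diameter, 26 mm long, lying along x. Origin: its centre, 36 mm above the bench. x points from the knob to the dial; pull along -x. Free bench below it; a blue housing (34 mm wide, 56 mm high) begins 19 mm from the centre at rest, a 12 mm thick base plate (110 mm wide) 9 mm from it, both on +x. Grip its centre from above, closing along y.
- plunger (a joint): Travel of the plunger in m: 0 = home, pin 10 mm deep in its hole in the dial's rim; 0.014 = fully back against its stop, pin 4 mm clear. The spring pulls home with 6 N at 0, rising to 11.6 N at 0.014. It does not lock: let go, it springs home. Pulling 16 mm surely meets the stop (the pads then slip a little); 70 N of grip holds it.
- roll: Bystander: black tape roll, 53 mm diameter, 19 mm high. Origin: centre of its underside.
- screwdriver: Bystander: blue-handled screwdriver, 134 mm long, 16 mm thick, lying. Origin: under its middle.
There are look-alikes about, which are no part of the job. Leave any green look-alike of the part that bears holder_floor alone.

How it is judged:
On the way, in this order (a step that is already met when the one before it is completed fails the run):
1. the brass bushing is lifted with the tongs (height (world z) of brass_bushing above 0.045 m and contact force between tongs and brass_bushing above 0.3 N), for 0.1 s.
2. the brass bushing stands in the empty nest, let go by the tongs (horizontal distance between brass_bushing and nest below 0.005 m and z of brass_bushing in the frame of nest between -0.003 and 0.003 m and angle between brass_bushing's own z axis and vertical below 0.12 rad and contact force between tongs and brass_bushing below 0.05 N), for 0.2 s.
3. the tongs stand upright in the holder, let go (horizontal distance between tongs and holder_floor below 0.012 m and z of tongs in the frame of holder_floor below 0.006 m and angle between tongs's own z axis and vertical below 0.2 rad and contact force between the fingers and tongs below 0.2 N), for 0.2 s.
4. the plunger is held fully back in the gripper (value of joint plunger above 0.012 m and contact force between the fingers and pull_knob above 2 N), for 0.3 s.
At the end, for the whole second after the job is handed in: Fingers on the red knob (over 2 N) hold the plunger at least 12 of its 14 mm back; the brass bushing stands in the nest (5 mm sideways, 3 mm height, 0.12 rad); the released tongs stand in the holder (12 mm sideways, tips 6 mm from its floor, 0.2 rad) (all of step 3 and all of step 4 and horizontal distance between brass_bushing and nest below 0.005 m and z of brass_bushing in the frame of nest between -0.003 and 0.003 m and angle between brass_bushing's own z axis and vertical below 0.12 rad); the arm keeps its last pose, push and grip.
It fails at once if the gripper's fingers touch the brass bushing (contact force between the fingers and brass_bushing above 0.3 N).
It fails at once if a bystander is moved by more than 15 mm (distance of any of black_bushing, white_bushing, roll, screwdriver from where it was at the start of the episode above 0.015 m).
It also fails if it takes over 66 s, if anything falls off the work surface, if the arm or the gripper's body presses on something with over 40 N, if the wrist force passes 120 N, or if a joint passes its speed limit or range.

ROBOT

A 6-joint arm with a two-finger parallel gripper is mounted at the origin on a cart in front of the work surface, level with it; the furniture and walls round the work are solid. World frame = base frame: x ahead of the robot, y to its left, z up, the work surface at z = 0. Lengths are in m, angles in rad, forces in N, time in s.
With the tool pointing down it reaches from about 0.425 to 0.95 m from the base axis. Payload 3.5 kg.
Tool frame: the origin (TCP) lies at the very end of the fingers, on their centre line; the grasp point (between the pads) lies 19 mm behind it (arm.pinch_z is the z of the grasp point in the tool frame, in m); z points along the fingers, y is the line along which they close (so a half turn about z gives the same grasp; the last joint's range is limited). The gripper opens to 85 mm and grips with 20 to 120 N. Pads are 22 mm wide; open, the fingers measure 114 mm over their backs; the gripper's body (76 mm by 85 mm) begins 54 mm behind the grasp point. The pads swing forward as they close: fully open they stand 13 mm farther back than shut.
Start: joints at [-1.445, 0.286, 1.577, -0, 1.279, -0.15], TCP at [0.184, -0.649, 0.231] pointing down, gripper open.
Joint ranges: [-2.77, 2.77], [-0.9, 2.22], [0.21, 2.48], [-1.53, 4.67], [0.24, 2.81], [-2.84, 2.84]. Speed limits (rad/s): [2.79, 2.79, 3.14, 3.14, 3.14, 3.14].

INTERFACE

Orientations are given as a unit quaternion [w, x, y, z].
In Python, from cell import arm gives the robot as it stands. The module is installed in compiled form; this text tells all that it offers.
- The arm moves only by the shell command python3 -m pendant 'ROWS' [FORCE]. ROWS is a JSON object whose one key "series" holds a list of rows, each a list of 7 numbers: the shift along the world's x, y, z in m, then the turn, a rotation vector about the world's x, y, z in rad, then the finger opening in m, from 0 to 0.0854. In form: {"series": [[tx, ty, tz, rx, ry, rz, fingers], ...]}. A call has 1 to 20 rows; each row is the pose to reach, as a shift and turn from the pose commanded when the call began; what a row does not reach only later rows make up. A row lasts 1/8 s, in which the tool goes at most 62.5 mm and 10.7 degrees, less where a joint would pass 70% of its speed; a pose out of reach is approached as far as the arm can. A call with a gripper value outside its range is refused whole. The fingers move at their own pace and stop on an object; FORCE is the grip in N (left out, the last holds). Time passes only in rows, so rows that repeat a pose let the fingers close. It gives the time, the measured TCP pose, the force, the opening and the grip force at its end, in the units of the state.
- arm.read_state(): the state, without advancing time (a new reading comes with each control period).
- arm.get_image(name): name is "scene" or "top" or "wrist"; returns the picture (480x640x3 uint8, red, green, blue); there is no depth.
- arm.calibration(name): a dict with "fx", "fy", "cx", "cy" (pixels), "pose" (4x4, takes a point from camera to world coordinates); the wrist camera has in their place "tool_from_camera" (4x4, takes a point from camera to tool coordinates, whose origin is the TCP and whose axes are the flange's). Camera axes: x right, y up, looking along -z (the intrinsics and any distortion apply to the point x, -y, -z); pixel columns grow to the right and rows downward; lengths in m; the calibration is good to about 2 mm. The wrist camera is an equidistant fisheye: a pixel r from the principal point sees the ray r / f radians off the axis. A picture is of the moment at which its call begins: read the wrist's pose just before it. calibration takes no time and is no camera call.
- arm.job_done(): hands the job in; it is judged then, once.
The state is a dict: "time_s": time; "joint_positions": joint angles; "joint_vel": joint speeds; "joint_torque": joint torques, N m; "tcp_pos": TCP position; "orientation": TCP orientation; "wrist_force": force on the tool from outside, world axes, zero at the start; "wrist_torque": the same for the moment, N m; "opening": finger opening in m; "finger_force": force on a finger pad.
Only numpy, scipy, OpenCV 4.12 (cv2) and the standard library are available. Lean on these libraries where they do the work, as an engineer would, in place of code of your own. Each camera call takes 0.05 s, during which the arm holds its last target. There are 200 camera calls.

## Working session

There is one attempt and no reset: what is moved stays moved. The work goes in short steps, Python scripts to look and compute and a shell command to move; the robot and the scene stay as the last step left them, time stands still between calls to the robot, and variables do not carry over. Pictures are saved under pics/ and viewed, at most 10 in all, crops included, and the job is handed in when it is done.

```bash
mkdir -p pics; cat > h.py <<'E'
import numpy as np,cv2
from cell import arm
def ray(name,u,v,c=None):
    c=c or arm.calibration(name); P=np.array(c["pose"])
    d=np.array([(u-c["cx"])/c["fx"],-(v-c["cy"])/c["fy"],-1.]); return P[:3,3],P[:3,:3]@d
def at(name,u,v,z):
    o,d=ray(name,u,v); return o+d*(z-o[2])/d[2]
def px(name,p):
    c=arm.calibration(name);P=np.array(c["pose"]);q=P[:3,:3].T@(np.array(p)-P[:3,3])
    return c["cx"]+c["fx"]*q[0]/-q[2], c["cy"]+c["fy"]*q[1]/q[2]
E
python3 - <<'E'
from h import *
for n in("top","scene"):
    cv2.imwrite(f"pics/{n}0.png",arm.get_image(n)[:,:,::-1]); print(n,arm.calibration(n))
print(arm.calibration("wrist")); print(arm.read_state(),arm.pinch_z)
E
```

```text
top {'fx': 519.9795641366463, 'fy': 519.9795641366463, 'cx': 317.3737152280867, 'cy': 238.648993195529, 'pose': array([[-0.02951315,  0.99861959, -0.04344977,  0.48312518],
       [-0.99951776, -0.02990374, -0.00836698,  0.01691739],
       [-0.00965474,  0.04318189,  0.99902058,  1.16984804],
       [ 0.        ,  0.        ,  0.        ,  1.        ]])}
scene {'fx': 443.97088677022344, 'fy': 443.97088677022344, 'cx': 323.4338517030021, 'cy': 226.2273589310687, 'pose': array([[-0.56433088,  0.32332671, -0.7595989 , -0.30736961],
       [-0.8254818 , -0.23271652,  0.5142206 ,  0.59448242],
       [-0.01050996,  0.91722563,  0.39822943,  0.52586687],
       [ 0.        ,  0.        ,  0.        ,  1.        ]])}
{'fx': 371.64829954431775, 'fy': 371.64829954431775, 'cx': 324.8445013065353, 'cy': 243.01297473133926, 'tool_from_camera': array([[ 4.29467556e-04,  9.63331894e-01,  2.68312275e-01,
         6.72040350e-02],
       [ 9.99999907e-01, -4.23845302e-04, -7.88775619e-05,
        -3.58988979e-04],
       [ 3.77376263e-05,  2.68312284e-01, -9.63331987e-01,
        -1.41979656e-01],
       [ 0.00000000e+00,  0.00000000e+00,  0.00000000e+00,
         1.00000000e+00]])}
{'time_s': 0.1, 'joint_positions': array([-1.44501200e+00,  2.87112281e-01,  1.57805283e+00,  1.18779362e-06,
        1.27861103e+00, -1.50021860e-01]), 'joint_vel': array([-0.00070136, -0.00116496, -0.0034338 ,  0.00040204, -0.00031684,
        0.00060345]), 'joint_torque': array([ 1.17419582e-03, -4.07292187e+01, -2.93698454e+01, -1.07979936e-04,
        3.43096486e-03,  2.66681418e-06]), 'tcp_pos': array([ 0.18375556, -0.64887724,  0.23005   ]), 'orientation': array([-1.09165788e-03,  9.90505861e-01,  1.37466167e-01,  1.37987748e-05]), 'wrist_force': array([ 0.67490805, -0.1188052 ,  0.18975786]), 'wrist_torque': array([ 0.00548519, -0.01262155,  0.00060641]), 'finger_force': 0.0, 'opening': 0.08570705026925636} -0.0187
```

View pics/top0.png

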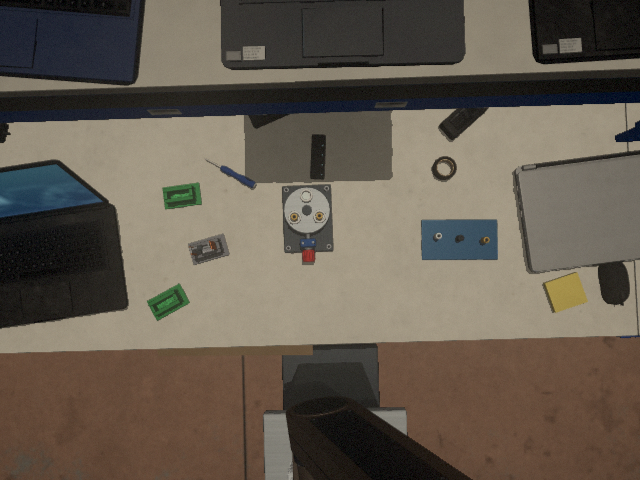

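View pics/scene0.png

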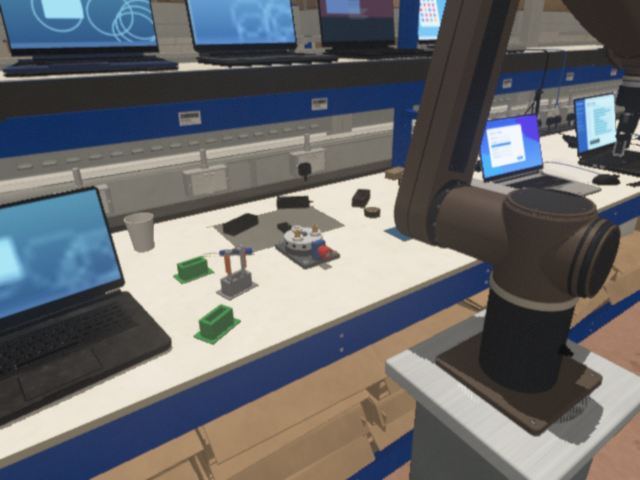

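The top view shows the grey holder with the tongs at (209,248), the fixture's dial at (306,210), its knob at (308,256) and its empty nest at (306,197). The bushings are white (438,237), black (459,239) and brass (486,240). Next I'll zoom in on these.

```bash
python3 - <<'E'
from h import *
im=cv2.imread("pics/top0.png")
a=[(180,225,60,45),(270,175,75,95),(425,215,75,50)]
W=[]
r=lambda x,y,w,h,s:cv2.resize(im[y:y+h,x:x+w],None,fx=s,fy=s,interpolation=cv2.INTER_CUBIC)
A=r(180,226,60,45,6);B=r(425,218,60+12,45,5);C=r(270,178,75,90,6)
o=np.zeros((540,820,3),np.uint8);o[:270,:360]=A;o[290:515,:360]=B;o[:540,360:810]=C
cv2.imwrite("pics/z.png",o[:,:800])
E
```

```text
(no output)
```

View pics/z.png

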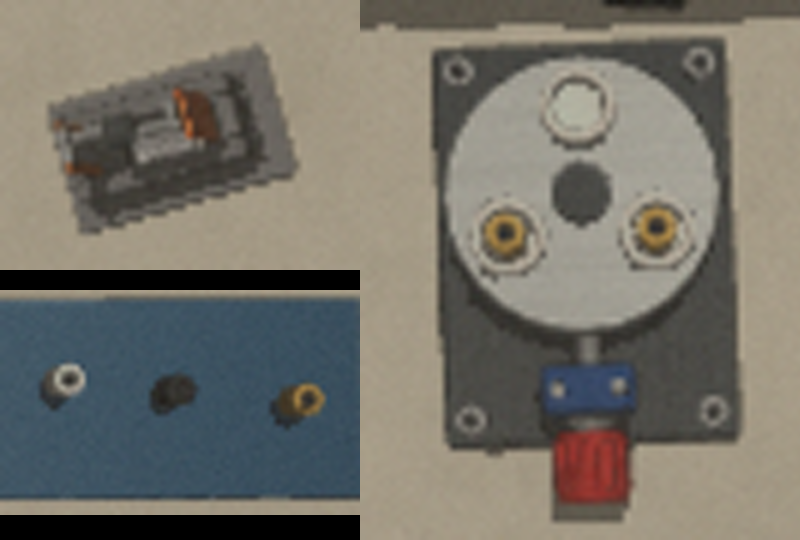

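```bash
python3 - <<'E'
from h import *
f=lambda x,y,ox,oy,s:((x+.5)/s+ox-.5,(y+.5)/s+oy-.5)
H=[at("top",*f(x,y,180,226,6),.004)[:2] for x,y in[(48,103),(262,45),(298,178),(82,233)]]
H=np.array(H);print("holder",H.mean(0),"yaxis",(H[0]+H[3]-H[1]-H[2])/2,(H[0]+H[1]-H[2]-H[3])/2)
yx=(H[0]+H[3]-H[1]-H[2]);print("yaw of y-axis deg",np.degrees(np.arctan2(yx[1],yx[0])))
for n,p,o,z in[("white",(69,89),(425,218,5),.027),("brass",(308,110),(425,218,5),.027),("nest",(218,107),(270,178,6),.056),("n1",(147,232),(270,178,6),.071),("n2",(296,227),(270,178,6),.071),("knob",(231,466),(270,178,6),.047)]:
    print(n,at("top",*f(*p,*o),z))
F=np.array([at("top",*f(x-360,y,270,178,6),.012)[:2] for x,y in[(434,48),(723,38),(740,440),(448,447)]])
d=F[0]+F[1]-F[2]-F[3];print("fix",F.mean(0),d/2,(F[0]+F[3]-F[1]-F[2])/2,np.degrees(np.arctan2(d[1],d[0])))
E
```

```text
holder [0.51820033 0.27227329] yaxis [-0.01875853  0.08107916] [0.04963245 0.01212077]
yaw of y-axis deg 103.02678602232513
white [ 0.53201339 -0.23935013  0.027     ]
brass [ 0.51966163 -0.34353206  0.027     ]
nest [0.6254065  0.04814726 0.056     ]
n1 [0.57990853 0.07407769 0.071     ]
n2 [0.58008089 0.0213971  0.071     ]
knob [0.49670282 0.04742936 0.047     ]
fix [0.58022191 0.04778933] [0.14957016 0.00148028] [1.04475871e-04 1.08186667e-01] 0.5670320459904327
```

```bash
cat >> h.py <<'E'
from scipy.spatial.transform import Rotation as Ro
def shot(name):
    s=arm.read_state(); im=arm.get_image("wrist"); cv2.imwrite(f"pics/{name}.png",im[:,:,::-1])
    np.savez(f"pics/{name}.npz",p=s["tcp_pos"],q=s["orientation"]); print(name,s["tcp_pos"],s["time_s"])
def wcam(name):
    s=np.load(f"pics/{name}.npz"); T=np.eye(4);w,x,y,z=s["q"];T[:3,:3]=Ro.from_quat([x,y,z,w]).as_matrix();T[:3,3]=s["p"]
    c=arm.calibration("wrist"); return c,T@np.array(c["tool_from_camera"])
def wat(name,u,v,z):
    c,P=wcam(name); a,b=(u-c["cx"])/c["fx"],(v-c["cy"])/c["fy"]; r=np.hypot(a,b)+1e-12
    d=P[:3,:3]@np.array([a/r*np.sin(r),-b/r*np.sin(r),-np.cos(r)]); o=P[:3,3]; return o+d*(z-o[2])/d[2]
def wpx(name,p):
    c,P=wcam(name); q=P[:3,:3].T@(np.array(p)-P[:3,3]); h=np.hypot(q[0],q[1]); t=np.arctan2(h,-q[2])
    return c["cx"]+c["fx"]*t*q[0]/h, c["cy"]-c["fy"]*t*q[1]/h
E
python3 -m pendant '{"series":[[0.04,0.045,0,0,0,-0.02,0.085],[0.08,0.09,0,0,0,-0.049,0.085],[0.12,0.135,0,0,0,-0.049,0.085],[0.16,0.18,0,0,0,-0.049,0.085],[0.2,0.225,0,0,0,-0.049,0.085],[0.24,0.27,0,0,0,-0.049,0.085],[0.28,0.31,0,0,0,-0.049,0.085],[0.31,0.34,0,0,0,-0.049,0.085],[0.31,0.34,0,0,0,-0.049,0.085],[0.31,0.34,0,0,0,-0.049,0.085]]}'
python3 -c "from h import *;shot('w1')"
python3 -m pendant '{"series":[[0,0.06,0,0,0,0,0.085],[0,0.12,0,0,0,0,0.085],[0.01,0.18,0,0,0,0,0.085],[0.02,0.24,0,0,0,0,0.085],[0.03,0.30,0,0,0,0,0.085],[0.04,0.35,0,0,0,0,0.085],[0.04,0.35,0,0,0,0,0.085],[0.04,0.35,0,0,0,0,0.085]]}'
python3 -c "from h import *;shot('w2')"
python3 -m pendant '{"series":[[-0.01,0.06,0,0,0,0,0.085],[-0.02,0.12,0,0,0,0,0.085],[-0.03,0.18,0,0,0,0,0.085],[-0.035,0.22,0,0,0,0,0.085],[-0.035,0.22,0,0,0,0,0.085],[-0.035,0.22,0,0,0,0,0.085]]}'
python3 - <<'E'
from h import *
shot('w3')
P={"w1":[(.532,-.239,.027),(.52,-.3435,.027)],"w2":[(.6254,.0481,.056),(.4967,.0474,.049)],"w3":[(.518,.272,.036),(.518,.272,.09)]}
C=[]
for n in P:
    pts=np.array([wpx(n,p) for p in P[n]]);print(n,pts.round(1))
    im=cv2.imread(f"pics/{n}.png")
    cx,cy=pts.mean(0).astype(int); x=min(max(cx-130,0),380);y=min(max(cy-130,0),220);print("crop",x,y);C.append(im[y:y+260,x:x+260])
cv2.imwrite("pics/wz.png",np.hstack(C))
E
```

```text
time_s: 1.35
tcp_pos: [0.4934, -0.3096, 0.2308]
orientation: [-0.0, 0.994, 0.113, -0.0]
wrist_force: [0.9, -0.5, -0.6]
opening: 0.0849
finger_force: 0.0
w1 [ 0.49341515 -0.30958238  0.23084337] 1.35
time_s: 2.4
tcp_pos: [0.5337, 0.0393, 0.2312]
orientation: [0.0, 0.994, 0.113, -0.0]
wrist_force: [-0.3, 0.1, 0.1]
opening: 0.0851
finger_force: 0.0
w2 [0.53373142 0.03932026 0.23119754] 2.4
time_s: 3.2
tcp_pos: [0.4994, 0.2589, 0.2312]
orientation: [0.0, 0.994, 0.112, -0.0]
wrist_force: [0.1, 0.4, 0.4]
opening: 0.0849
finger_force: 0.0
w3 [0.49937306 0.25889776 0.23117658] 3.2
w1 [[260.8 157.4]
 [366.7 194.3]]
crop 183 45
w2 [[339.4 113.8]
 [307.4 254.7]]
crop 193 54
w3 [[315.6 192.5]
 [313.9 202. ]]
crop 184 67
```

View pics/wz.png

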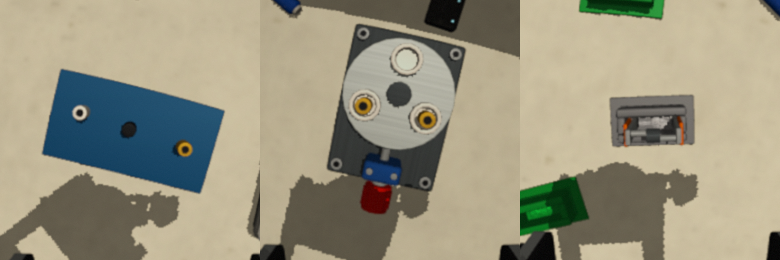

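The three wrist crops agree with the top-view positions to about 1-2 px: brass at (368,194) in w1, nest at (339,114) in w2 and holder at about (316,188) in w3. I'll zoom further before the grasp.

```bash
python3 - <<'E'
from h import *
def z(n,x,y,w,h,s): return cv2.resize(cv2.imread(f"pics/{n}.png")[y:y+h,x:x+w],None,fx=s,fy=s,interpolation=cv2.INTER_CUBIC)
o=np.zeros((590,800,3),np.uint8)
o[:280,:400]=z("w3",265,155,100,70,4)     # holder
o[290:590,:300]=z("w1",345,170,50,50,6)   # brass
o[290:590,310:610]=z("w2",315,90,50,50,6) # nest
o[:280,410:690]=z("w2",270,205,70,70,4)  # knob
cv2.imwrite("pics/z2.png",o)
E
```

```text
(no output)
```

View pics/z2.png

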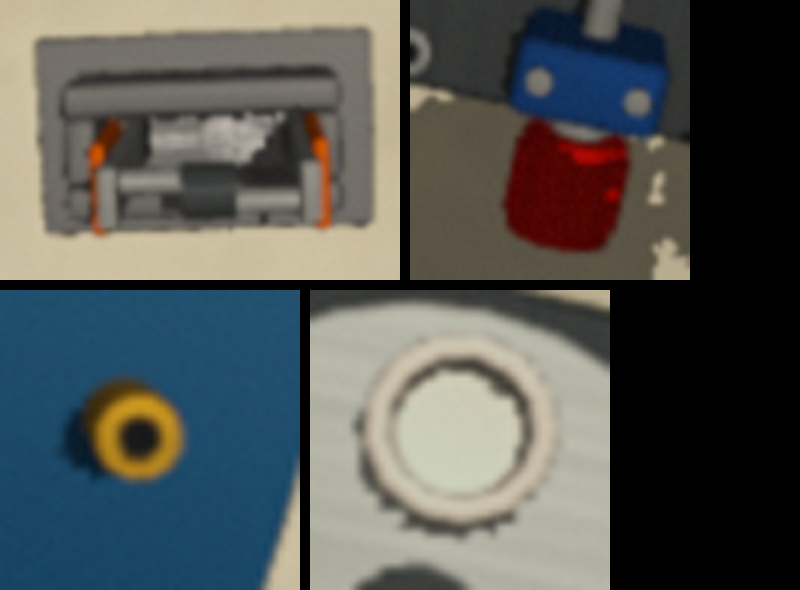

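```bash
python3 - <<'E'
from h import *
f=lambda x,y,ox,oy,s:((x+.5)/s+ox-.5,(y+.5)/s+oy-.5)
h=lambda x,y,z:wat("w3",*f(x,y,265,155,4),z)[:2]
def yaw(a,b):d=a-b;return np.degrees(np.arctan2(d[1],d[0]))
H=np.array([h(x,y,.006) for x,y in[(36,40),(371,30),(374,224),(46,233)]])
print("holder",H.mean(0),yaw(H[0]+H[3],H[1]+H[2]),np.linalg.norm((H[0]+H[3]-H[1]-H[2])/2),np.linalg.norm((H[0]+H[1]-H[2]-H[3])/2))
a,b=h(97,232,.092),h(329,227,.092);print("plates near edge",a,b,(a+b)/2,yaw(a,b),np.linalg.norm(a-b))
a,b=h(118,182,.096),h(300,198,.096);print("sleeve",a,b,(a+b)/2,yaw(a,b))
print("brass",wat("w1",*f(139,147,345,170,6),.027)); print("nest",wat("w2",*f(149,137,315,90,6),.056))
print("knob top ctr",wat("w2",*f(568-410,185,270,205,4),.045))
E
```

```text
holder [0.5188437  0.27233197] 104.43036022828497 0.08271011375775188 0.04882170095273838
plates near edge [0.50597516 0.28911046] [0.51687178 0.24572707] [0.51142347 0.26741876] 104.09934277650427 0.04473091142399142
sleeve [0.51711072 0.28697531] [0.52173965 0.25279227] [0.51942519 0.26988379] 97.71185541780925
brass [ 0.52044124 -0.3443693   0.027     ]
nest [0.62658042 0.04834564 0.056     ]
knob top ctr [0.49940585 0.04652287 0.045     ]
```

```bash

python3 -m pendant '{"series":[[0.01,0.005,-0.03,0,0,0.01,0.085],[0.02,0.011,-0.06,0,0,0.015,0.085],[0.0205,0.011,-0.1,0,0,0.015,0.085],[0.0205,0.011,-0.14,0,0,0.015,0.085],[0.0205,0.011,-0.17,0,0,0.015,0.085],[0.0205,0.011,-0.18,0,0,0.015,0.085],[0.0205,0.011,-0.18,0,0,0.015,0.085]]}'
python3 -m pendant '{"series":[[0,0,0,0,0,0,0.036],[0,0,0,0,0,0,0.036],[0,0,0,0,0,0,0.036],[0,0,0,0,0,0,0.036],[0,0,0,0,0,0,0.036],[0,0,0,0,0,0,0.036]]}' 40
python3 -m pendant '{"series":[[0,0,0,0,0,0,0.036],[0,0,0.01,0,0,0,0.036],[0,0,0.03,0,0,0,0.036],[0,0,0.05,0,0,0,0.036],[0,0,0.05,0,0,0,0.036]]}'
```

```text
time_s: 4.12
tcp_pos: [0.5197, 0.2705, 0.0513]
orientation: [0.0, 0.993, 0.12, -0.0]
wrist_force: [0.6, -0.6, -0.5]
opening: 0.0851
finger_force: 0.0
time_s: 4.88
tcp_pos: [0.5207, 0.2721, 0.0533]
orientation: [-0.0, 0.993, 0.121, 0.002]
wrist_force: [-0.8, -0.8, 5.6]
opening: 0.0359
finger_force: 4.8
time_s: 5.5
tcp_pos: [0.5211, 0.2722, 0.1046]
orientation: [-0.001, 0.993, 0.121, 0.003]
wrist_force: [0.2, -0.8, -0.7]
opening: 0.0356
finger_force: 3.2
```

```bash

python3 -m pendant '{"series":[[0,-0.01,0.035,0,0,0,0.036],[0,-0.05,0.055,0,0,0,0.036],[0,-0.1,0.055,0,0,0,0.036],[0,-0.155,0.055,0,0,0,0.036],[0,-0.21,0.055,0,0,0,0.036],[0,-0.265,0.055,0,0,0,0.036],[0,-0.32,0.055,0,0,0,0.036],[0,-0.375,0.055,0,0,0,0.036],[0,-0.43,0.055,0,0,0,0.036],[0,-0.48,0.055,0,0,0,0.036],[0,-0.53,0.055,0,0,0,0.036],[0,-0.575,0.05,0,0,0,0.036],[0,-0.605,0.03,0,0,0,0.036],[0,-0.6155,0,0,0,0,0.036],[0,-0.6155,-0.01,0,0,0,0.036],[0,-0.6155,-0.01,0,0,0,0.036],[0,-0.6155,-0.01,0,0,0,0.036]]}'
python3 - <<'E'
from h import *
shot("w4"); print(wpx("w4",(.5204,-.3444,.027)))
im=cv2.imread("pics/w4.png"); cv2.imwrite("pics/w4c.png",cv2.resize(im[130:430,200:450],None,fx=2,fy=2,interpolation=cv2.INTER_CUBIC))
E
```

```text
time_s: 7.62
tcp_pos: [0.5201, -0.3437, 0.0926]
orientation: [0.001, 0.993, 0.121, 0.001]
wrist_force: [-0.2, -0.6, -0.3]
opening: 0.0363
finger_force: 3.2
w4 [ 0.520095   -0.34372905  0.09262934] 7.625
(np.float64(326.4466623533043), np.float64(258.28395313089675))
```

View pics/w4c.png

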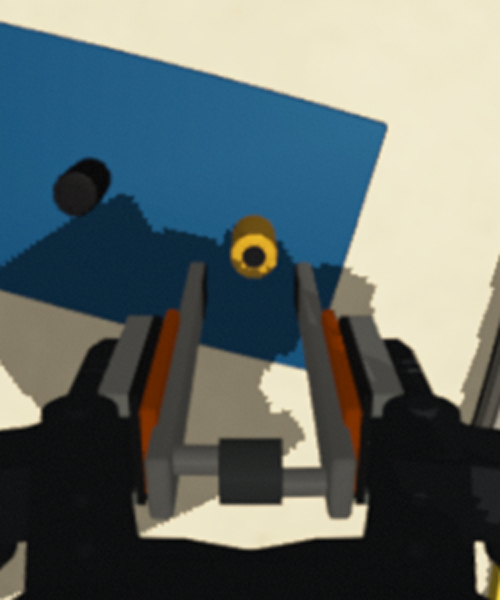

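The bushing's top centre is at (327,257), as predicted. The tong jaw ends are at about (298,261) and (352,262), either side of it. Next I'll check the tip offset in the tool frame.

```bash
python3 - <<'E'
from h import *
s=np.load("pics/w4.npz");w,x,y,z=s["q"];R=Ro.from_quat([x,y,z,w]).as_matrix()
for zz in(.039,.043,.047):
  for xx in(.006,.009):
    print(zz,xx,[tuple((np.array(wpx("w4",s["p"]+R@np.array([xx,yy,zz])))-[200,130])*2) for yy in(-.016,-.012,.012,.016)])
p=wat("w4",327,257.5,.027);print(p,R.T@(p-s["p"]),R[:,0])
print(wat("w4",500,200,.003))
E
```

```text
0.039 0.006 [(np.float64(188.7899513224769), np.float64(266.3485883659281)), (np.float64(204.2805194562735), np.float64(266.3951657973496)), (np.float64(297.5794298720152), np.float64(266.4280398758549)), (np.float64(313.0618733832522), np.float64(266.39239749069964))]
0.039 0.009 [(np.float64(188.50965061215197), np.float64(255.26046377579917)), (np.float64(204.07237402595956), np.float64(255.2963393422997)), (np.float64(297.80931080504047), np.float64(255.33107809903788)), (np.float64(313.36378328668525), np.float64(255.3067505121992))]
0.043 0.006 [(np.float64(189.97732382003915), np.float64(261.4753665470505)), (np.float64(205.1676005691204), np.float64(261.51561990754954)), (np.float64(296.64440326655836), np.float64(261.54869699376286)), (np.float64(311.8270157795873), np.float64(261.51944375520713))]
0.043 0.009 [(np.float64(189.7117119120163), np.float64(250.58047974581882)), (np.float64(204.97043012113863), np.float64(250.61057594757256)), (np.float64(296.8625130550048), np.float64(250.64542336014256)), (np.float64(312.11345176046825), np.float64(250.62690948141022))]
0.047 0.006 [(np.float64(191.12096200969916), np.float64(256.7876402877306)), (np.float64(206.02191377812233), np.float64(256.8221817922007)), (np.float64(295.7438999989579), np.float64(256.8553958999855)), (np.float64(310.63761441619397), np.float64(256.83189819670326))]
0.047 0.009 [(np.float64(190.86901335149798), np.float64(246.0803066381925)), (np.float64(205.83494906204976), np.float64(246.1052026984421)), (np.float64(295.9510565869979), np.float64(246.14009856666632)), (np.float64(310.90964957110555), np.float64(246.12679963883295))]
[ 0.52094682 -0.34459812  0.027     ] [0.00054601 0.00094632 0.06563153] [0.97067674 0.24038608 0.00109601]
[ 0.5808287  -0.45116622  0.003     ]
```

```bash

python3 -m pendant '{"series":[[0.001,-0.001,-0.015,0,0,0,0.036],[0.001,-0.001,-0.0335,0,0,0,0.036],[0.001,-0.001,-0.0335,0,0,0,0.036],[0.001,-0.001,-0.0335,0,0,0,0.036]]}'
python3 -m pendant '{"series":[[0,0,0,0,0,0,0.022],[0,0,0,0,0,0,0.022],[0,0,0,0,0,0,0.022],[0,0,0,0,0,0,0.022],[0,0,0,0,0,0,0.022]]}' 35
python3 -m pendant '{"series":[[0,0,0.005,0,0,0,0.022],[0,0,0.02,0,0,0,0.022],[0,0,0.05,0,0,0,0.022],[0,0,0.08,0,0,0,0.022],[0,0,0.08,0,0,0,0.022]]}'
python3 - <<'E'
from h import *
shot("w5")
im=cv2.imread("pics/w5.png"); cv2.imwrite("pics/w5c.png",cv2.resize(im[180:430,200:450],None,fx=2,fy=2,interpolation=cv2.INTER_CUBIC))
E
```

```text
time_s: 8.18
tcp_pos: [0.5202, -0.3448, 0.0573]
orientation: [-0.0, 0.993, 0.121, -0.0]
wrist_force: [0.4, 0.4, -0.0]
opening: 0.0359
finger_force: 3.2
time_s: 8.8
tcp_pos: [0.5207, -0.3453, 0.0584]
orientation: [0.0, 0.993, 0.121, 0.0]
wrist_force: [-0.6, -0.0, 1.1]
opening: 0.0232
finger_force: 34.5
time_s: 9.43
tcp_pos: [0.5221, -0.3465, 0.142]
orientation: [0.003, 0.993, 0.121, 0.002]
wrist_force: [0.1, 0.8, -1.0]
opening: 0.0232
finger_force: 34.4
w5 [ 0.52211225 -0.34649951  0.14200729] 9.425
```

View pics/w5c.png

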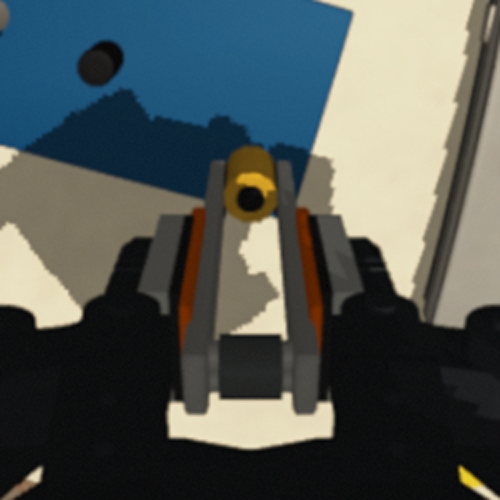

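```bash
python3 - <<'E'
from h import *
s=np.load("pics/w5.npz");w,x,y,z=s["q"];R=Ro.from_quat([x,y,z,w]).as_matrix()
C=np.array([200,180])
for zz in(.027,.029,.031,.033): 
  t=R.T@(wat("w5",250/2+200,192/2+180,s["p"][2]-zz)-s["p"]); b=np.array([wpx("w5",s["p"]+R@np.array([t[0],yy,zz+.024])) for yy in(-.007,.007)])
  tt=np.array([wpx("w5",s["p"]+R@np.array([t[0],yy,zz])) for yy in(-.007,.007)])
  far=np.array(wpx("w5",s["p"]+R@np.array([t[0]+.007,0,zz+.024])))
  print(zz,t,(b-C)*2,(tt-C)*2,(far-C)*2)
for zz in (.041,.044,.047): print(zz,(np.array(wpx("w5",s["p"]+R@np.array([.006,-.009,zz])))-C)*2)
print(arm.read_state()["tcp_pos"],R[:,2])
E
```

```text
0.027 [ 0.0035037  -0.00024339  0.02701411] [[225.252368   161.03021681]
 [276.45736293 161.04891215]] [[222.1654008  191.97900575]
 [279.83663369 191.99653408]] [250.87927935 136.48364438]
0.029 [ 0.00275116 -0.00024219  0.02901098] [[225.50497234 161.34841742]
 [276.17834017 161.36692164]] [[222.48573586 191.97510894]
 [279.48317536 191.99250806]] [250.86566762 137.06270664]
0.031 [ 0.00199863 -0.00024098  0.03100786] [[225.75238954 161.66007119]
 [275.90504578 161.67838864]] [[222.79867463 191.97129428]
 [279.13787577 191.98856543]] [250.8523378  137.62975262]
0.033 [ 0.00124609 -0.00023978  0.03300473] [[225.9947776  161.96537794]
 [275.63730532 161.98351282]] [[223.10447027 191.96755921]
 [278.80045579 191.98470366]] [250.83928122 138.18515186]
0.041 [216.25795657 163.95437988]
0.044 [216.7462034  160.34560251]
0.047 [217.2208941  156.84022663]
[ 0.52098774 -0.34556513  0.13953816] [ 0.00565679 -0.00520514 -0.99997045]
```

```bash

python3 -m pendant '{"series":[[0.005,0.03,0.03,0,0,0,0.022],[0.018,0.07,0.03,0,0,0,0.022],[0.031,0.115,0.03,0,0,0,0.022],[0.044,0.16,0.03,0,0,0,0.022],[0.057,0.205,0.03,0,0,0,0.022],[0.07,0.25,0.03,0,0,0,0.022],[0.082,0.295,0.03,0,0,0,0.022],[0.093,0.335,0.03,0,0,0,0.022],[0.1,0.37,0.025,0,0,0,0.022],[0.104,0.387,0.015,0,0,0,0.022],[0.1045,0.3935,0,0,0,0,0.022],[0.1045,0.3935,-0.005,0,0,0,0.022],[0.1045,0.3935,-0.005,0,0,0,0.022],[0.1045,0.3935,-0.005,0,0,0,0.022]]}'
python3 - <<'E'
from h import *
shot("w6")
im=cv2.imread("pics/w6.png"); cv2.imwrite("pics/w6c.png",cv2.resize(im[150:350,215:435],None,fx=3,fy=3,interpolation=cv2.INTER_CUBIC))
f=lambda p:(np.array(wpx("w6",p))-[215,150])*3
n=np.array([.6266,.0483,.056]);print("ring",f(n),[f(n+d) for d in([.014,0,0],[-.014,0,0],[0,.014,0],[0,-.014,0])])
E
```

```text
time_s: 11.22
tcp_pos: [0.6252, 0.0475, 0.1333]
orientation: [0.0, 0.993, 0.12, 0.0]
wrist_force: [0.7, 0.1, -0.3]
opening: 0.0234
finger_force: 34.5
w6 [0.62517802 0.04751889 0.13332036] 11.225
ring [328.86258017 300.63900636] [array([345.37885091, 236.17014671]), array([312.88684999, 362.95506336]), array([262.45351175, 284.98547815]), array([394.73407097, 316.11215842])]
```

View pics/w6c.png

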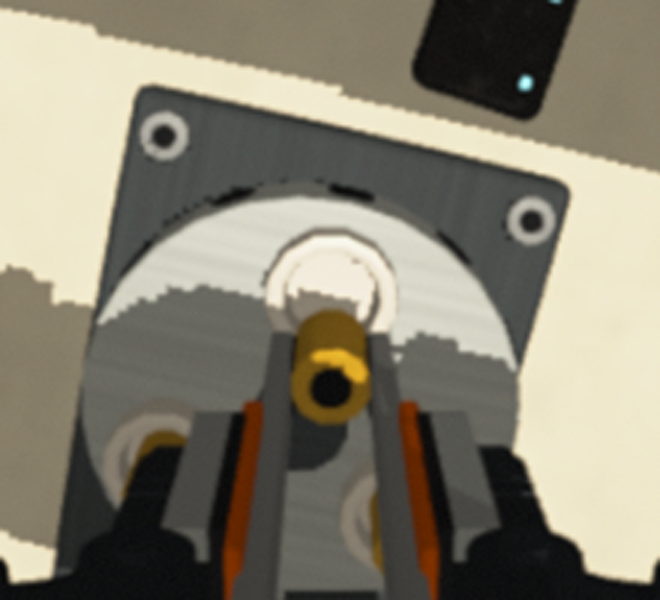

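```bash
python3 - <<'E'
from h import *
s=np.load("pics/w6.npz");w,x,y,z=s["q"];R=Ro.from_quat([x,y,z,w]).as_matrix()
for zz in(.029,.0315,.034):
  p=wat("w6",(331+1)/3-.33+215,(384+1)/3-.33+150,s["p"][2]-zz);print(zz,p,R.T@(p-s["p"]),[(np.array(wpx("w6",s["p"]+R@np.array([(R.T@(p-s["p"]))[0],yy,zz])))-[215,150])*3 for yy in(-.007,.007)])
  print((np.array(wpx("w6",p-[0,0,.024]+R@np.array([.007,0,0])))-[215,150])*3)
print(arm.read_state()["tcp_pos"])
E
```

```text
0.029 [0.62683706 0.0479887  0.10432036] [ 1.70040201e-03 -7.38707556e-05  2.90013160e-02] [array([288.78920391, 383.94917767]), array([374.12573528, 383.97451134])]
[330.81906862 301.2120726 ]
0.0315 [0.62591045 0.04775625 0.10182036] [ 7.43123216e-04 -6.99345307e-05  3.15005662e-02] [array([289.37344848, 383.94909239]), array([373.481437 , 383.9742035])]
[330.82157304 302.28552316]
0.034 [0.62498383 0.0475238  0.09932036] [-2.14155574e-04 -6.59983058e-05  3.39998164e-02] [array([289.941115  , 383.94899116]), array([372.8554158 , 383.97388206])]
[330.82401273 303.33154401]
[0.62528612 0.0476784  0.13355494]
```

```bash

python3 -m pendant '{"series":[[0.0006,0.0002,-0.01,0,0,0,0.022],[0.0006,0.0002,-0.02,0,0,0,0.022],[0.0006,0.0002,-0.026,0,0,0,0.022],[0.0006,0.0002,-0.0285,0,0,0,0.022],[0.0006,0.0002,-0.0285,0,0,0,0.022],[0.0006,0.0002,-0.0285,0,0,0,0.022]]}'
python3 -m pendant '{"series":[[0,0,-0.001,0,0,0,0.022],[0,0,-0.002,0,0,0,0.022],[0,0,-0.002,0,0,0,0.022],[0,0,-0.002,0,0,0,0.022]]}'
```

```text
time_s: 12.02
tcp_pos: [0.6257, 0.0487, 0.1047]
orientation: [0.0, 0.993, 0.121, 0.0]
wrist_force: [0.0, -0.1, -1.0]
opening: 0.0232
finger_force: 34.5
time_s: 12.52
tcp_pos: [0.6256, 0.0487, 0.1026]
orientation: [0.0, 0.993, 0.121, 0.0]
wrist_force: [-0.1, -0.8, 0.7]
opening: 0.023
finger_force: 34.7
```

```bash
for i in 1; do
python3 -m pendant '{"series":[[0,0,-0.001,0,0,0,0.022],[0,0,-0.001,0,0,0,0.022],[0,0,-0.001,0,0,0,0.022]]}'|grep -A1 -E "tcp|wrist_f"; done
python3 -m pendant '{"series":[[0,0,-0.001,0,0,0,0.022],[0,0,-0.001,0,0,0,0.022],[0,0,-0.001,0,0,0,0.022]]}'|grep -E "tcp|wrist_f"
```

```text
tcp_pos: [0.6258, 0.0487, 0.1026]
orientation: [0.0, 0.993, 0.121, 0.0]
wrist_force: [-1.8, 0.2, 5.3]
opening: 0.0228
tcp_pos: [0.6259, 0.0488, 0.1025]
wrist_force: [-3.0, -0.2, 8.3]
```

```bash

python3 -m pendant '{"series":[[0,0,0.0015,0,0,0,0.022],[0,0,0.0015,0,0,0,0.028],[0,0,0.0015,0,0,0,0.034],[0,0,0.0015,0,0,0,0.036],[0,0,0.0015,0,0,0,0.036],[0,0,0.0015,0,0,0,0.036],[0,0,0.0015,0,0,0,0.036],[0,0,0.0015,0,0,0,0.036]]}' 40
python3 -m pendant '{"series":[[0,0,0.005,0,0,0,0.036],[0,0,0.01,0,0,0,0.036],[0,0,0.018,0,0,0,0.036],[0,0,0.03,0,0,0,0.036],[0,0,0.06,0,0,0,0.036],[0,0,0.06,0,0,0,0.036],[0,0,0.06,0,0,0,0.036]]}'
python3 - <<'E'
from h import *
shot("w7")
f=lambda p:np.array(wpx("w7",p));print(f((.6266,.048,.071))*2-[430,260],f((.6266,.048,.056))*2-[430,260])
im=cv2.imread("pics/w7.png"); cv2.imwrite("pics/w7c.png",cv2.resize(im[130:430,215:435],None,fx=2,fy=2,interpolation=cv2.INTER_CUBIC))
E
```

```text
time_s: 14.28
tcp_pos: [0.6252, 0.0487, 0.1015]
orientation: [-0.0, 0.993, 0.121, -0.0]
wrist_force: [0.5, -0.2, -0.6]
opening: 0.0359
finger_force: 3.2
time_s: 15.15
tcp_pos: [0.6251, 0.0488, 0.1615]
orientation: [-0.0, 0.993, 0.121, -0.0]
wrist_force: [-0.3, -0.5, -2.0]
opening: 0.036
finger_force: 3.2
w7 [0.62514735 0.04875143 0.16146676] 15.15
[224.01052656 229.55614502] [223.77225835 217.66047677]
```

View pics/w7c.png

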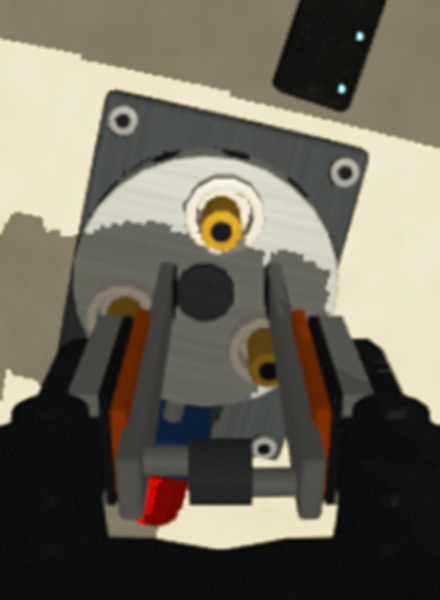

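The bushing stands upright in the nest: its top is at crop (221,231) against a predicted (224,230). Now I'll take the tongs back.

```bash

python3 -m pendant '{"series":[[-0.015,0.03,0.01,0,0,0,0.036],[-0.035,0.07,0.01,0,0,0,0.036],[-0.055,0.115,0.01,0,0,0,0.036],[-0.075,0.16,0.01,0,0,0,0.036],[-0.095,0.2,0,0,0,0,0.036],[-0.105,0.22,-0.03,0,0,0,0.036],[-0.106,0.2235,-0.06,0,0,0,0.036],[-0.106,0.2235,-0.067,0,0,0,0.036],[-0.106,0.2235,-0.067,0,0,0,0.036],[-0.106,0.2235,-0.067,0,0,0,0.036],[-0.106,0.2235,-0.067,0,0,0,0.036]]}'
python3 - <<'E'
from h import *
shot("w8")
s=np.load("pics/w8.npz")
im=cv2.imread("pics/w8.png"); x0,y0=235,200;im=cv2.resize(im[y0:y0+150,x0:x0+180],None,fx=4,fy=4,interpolation=cv2.INTER_CUBIC)
c=np.array([.5188,.2723,0]);a=np.radians(14);X=np.array([np.cos(a),np.sin(a),0]);Y=np.array([-X[1],X[0],0])
for w,l,z,k in((.016,.048,.036,(255,0,255)),(.032,.064,.036,(0,255,0)),(.05,.084,.008,(255,255,0))):
    q=np.array([(np.array(wpx("w8",c+i*w/2*X+j*l/2*Y+[0,0,z]))-[x0,y0])*4 for i,j in((1,1),(1,-1),(-1,-1),(-1,1))])
    cv2.polylines(im,[q.astype(int)],True,k,1)
cv2.imwrite("pics/w8c.png",im)
E
```

```text
time_s: 16.58
tcp_pos: [0.5205, 0.2722, 0.0963]
orientation: [-0.0, 0.993, 0.12, 0.001]
wrist_force: [-0.4, -0.4, -1.3]
opening: 0.0363
finger_force: 3.2
w8 [0.52051328 0.27216563 0.09627198] 16.575
```

View pics/w8c.png

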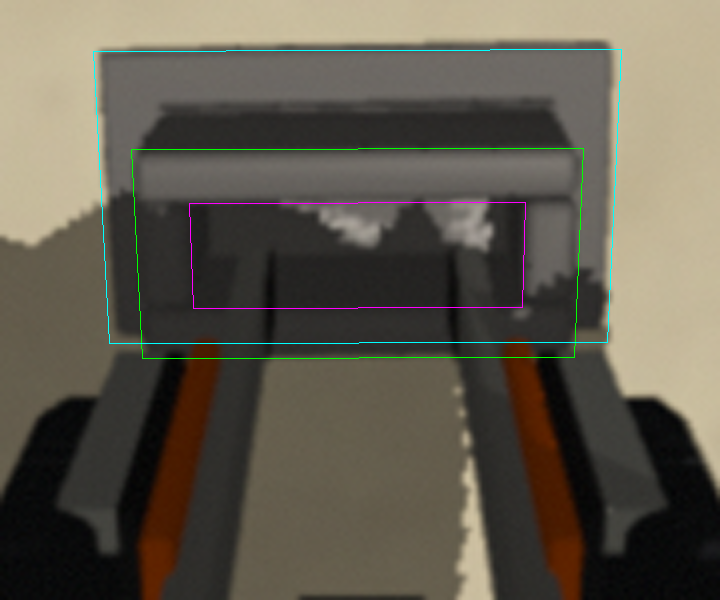

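The overlay fits: the predicted pocket outline (magenta) is within 1 mm of the seen pocket (rim at rows 198 and 152), and the tongs' tips hang above it at about columns 255 and 465. I'll insert them with a 1.5 mm correction.

```bash

python3 -m pendant '{"series":[[-0.001,0,-0.005,0,0,0,0.036],[-0.001,0,-0.008,0,0,0,0.036],[-0.001,0,-0.008,0,0,0,0.036]]}'
python3 -m pendant '{"series":[[0,0,-0.005,0,0,0,0.036],[0,0,-0.01,0,0,0,0.036],[0,0,-0.01,0,0,0,0.036],[0,0,-0.01,0,0,0,0.036]]}'
```

```text
time_s: 17.0
tcp_pos: [0.518, 0.2721, 0.0862]
orientation: [0.0, 0.993, 0.121, -0.001]
wrist_force: [0.2, 0.3, -0.9]
opening: 0.036
finger_force: 3.2
time_s: 17.5
tcp_pos: [0.5185, 0.2722, 0.0768]
orientation: [0.0, 0.993, 0.121, -0.0]
wrist_force: [1.0, 0.7, -0.5]
opening: 0.036
finger_force: 3.2
```

```bash

python3 -m pendant '{"series":[[0,0,-0.003,0,0,0,0.036],[0,0,-0.006,0,0,0,0.036],[0,0,-0.006,0,0,0,0.036]]}'
python3 -m pendant '{"series":[[0,0,-0.006,0,0,0,0.036],[0,0,-0.012,0,0,0,0.036],[0,0,-0.017,0,0,0,0.036],[0,0,-0.017,0,0,0,0.036],[0,0,-0.017,0,0,0,0.036]]}'
```

```text
time_s: 17.88
tcp_pos: [0.5181, 0.2721, 0.0704]
orientation: [0.0, 0.993, 0.121, -0.0]
wrist_force: [0.8, -0.1, -0.9]
opening: 0.0359
finger_force: 3.2
time_s: 18.5
tcp_pos: [0.5184, 0.2722, 0.0538]
orientation: [0.0, 0.993, 0.121, -0.0]
wrist_force: [0.7, 0.0, -1.0]
opening: 0.0359
finger_force: 3.2
```

```bash

python3 -m pendant '{"series":[[0,0,-0.0015,0,0,0,0.036],[0,0,-0.0025,0,0,0,0.036],[0,0,-0.0025,0,0,0,0.036]]}'
python3 -m pendant '{"series":[[0,0,0,0,0,0,0.042],[0,0,0,0,0,0,0.046],[0,0,0,0,0,0,0.06],[0,0,0,0,0,0,0.085],[0,0,0,0,0,0,0.085],[0,0,0,0,0,0,0.085],[0,0,0,0,0,0,0.085]]}'
```

```text
time_s: 18.88
tcp_pos: [0.5194, 0.2725, 0.0524]
orientation: [-0.0, 0.993, 0.121, 0.001]
wrist_force: [0.7, 0.1, 4.9]
opening: 0.0358
finger_force: 3.5
time_s: 19.75
tcp_pos: [0.5184, 0.2723, 0.0513]
orientation: [-0.0, 0.993, 0.121, -0.0]
wrist_force: [0.0, -0.0, -0.5]
opening: 0.0848
finger_force: 0.0
```

```bash

python3 -m pendant '{"series":[[0,0,0.01,0,0,0,0.085],[0,0,0.04,0,0,0,0.085],[0,0,0.09,0,0,0,0.085],[0,0,0.14,0,0,0,0.085],[-0.005,-0.03,0.16,0,0,-0.05,0.085],[-0.01,-0.08,0.16,0,0,-0.1,0.085],[-0.015,-0.13,0.16,0,0,-0.15,0.085],[-0.02,-0.18,0.14,0,0,-0.2,0.085],[-0.021,-0.215,0.11,0,0,-0.234,0.085],[-0.021,-0.225,0.1,0,0,-0.234,0.085],[-0.021,-0.225,0.1,0,0,-0.234,0.085],[-0.021,-0.225,0.1,0,0,-0.234,0.085]]}'
python3 - <<'E'
from h import *
a=cv2.imread("pics/top0.png").astype(int);b=arm.get_image("top")[:,:,::-1];cv2.imwrite("pics/top1.png",b);b=b.astype(int)
def om(i):
    s=i[226:271,180:240];v,u=np.nonzero((s[...,2]>s[...,1]*1.6)&(s[...,2]>90));return len(u),u.mean()+180,v.mean()+226,u.min()+180,u.max()+180
print("orange",om(a),om(b)); print("diff",np.abs(a-b)[226:271,180:240].mean())
shot("w9");im=cv2.imread("pics/w9.png").astype(int)
m=((im[...,2]>70)&(im[...,2]>3*im[...,1])&(im[...,2]>3*im[...,0])).astype(np.uint8)
n,l,st,ce=cv2.connectedComponentsWithStats(m);k=1+np.argmax(st[1:,4]);print(st[k],ce[k])
x,y,w,h=st[k][:4]
for z in(.036,.045,.049):print(z,wat("w9",x+w/2,y,z),wat("w9",x+w/2,y+h,z),wat("w9",x,y+h/2,z),wat("w9",x+w,y+h/2,z))
E
```

```text
time_s: 21.25
tcp_pos: [0.4984, 0.0481, 0.1527]
orientation: [-0.0, 1.0, 0.005, 0.001]
wrist_force: [-0.1, -0.4, 1.0]
opening: 0.0848
finger_force: 0.0
orange (7, np.float64(210.42857142857142), np.float64(244.57142857142858), np.int64(209), np.int64(211)) (5, np.float64(209.4), np.float64(245.4), np.int64(209), np.int64(210))
diff 10.939753086419753
w9 [0.49839208 0.04820759 0.15274293] 21.3
[ 309  221   37   40 1316] [326.95744681 240.40805471]
0.036 [0.51002421 0.04657065 0.036     ] [0.4800948  0.04621719 0.036     ] [0.49514612 0.05975312 0.036     ] [0.49541079 0.03303382 0.036     ]
0.045 [0.51194106 0.04665719 0.045     ] [0.48305211 0.04631602 0.045     ] [0.49758019 0.05938139 0.045     ] [0.49783566 0.03359096 0.045     ]
0.049 [0.51279299 0.04669566 0.049     ] [0.48436647 0.04635995 0.049     ] [0.498662   0.05921617 0.049     ] [0.49891338 0.03383857 0.049     ]
```

```bash
python3 - <<'E'
from h import *
im=cv2.imread("pics/w9.png");hs=cv2.cvtColor(im,cv2.COLOR_BGR2HSV)
m=cv2.inRange(hs,(3,140,50),(16,255,255)); 
n,l,st,ce=cv2.connectedComponentsWithStats(m)
print([(st[i].tolist()) for i in range(1,n) if st[i,4]>8])
c=np.array([.5188,.2723,0]);a=np.radians(14);X=np.array([np.cos(a),np.sin(a),0]);Y=np.array([-X[1],X[0],0])
for j in(.023,-.023): print(j,[np.round(wpx("w9",c+i*X+j*Y+[0,0,z])) for i in(-.009,.009) for z in(.048,.092)])
E
```

```text
[[8, 200, 68, 47, 998], [2, 220, 21, 10, 60], [308, 222, 3, 33, 33], [0, 371, 40, 84, 1182], [624, 411, 7, 5, 18], [626, 416, 14, 22, 157], [157, 450, 6, 3, 9], [142, 454, 4, 7, 11], [528, 454, 12, 8, 27], [107, 460, 15, 17, 119], [533, 467, 12, 13, 59]]
0.023 [array([ 40., 232.]), array([  6., 246.]), array([ 34., 212.]), array([ -1., 224.])]
-0.023 [array([ 76., 218.]), array([ 41., 231.]), array([ 69., 197.]), array([ 34., 207.])]
```

```bash

python3 -m pendant '{"series":[[-0.001,-0.0016,-0.04,0,0,0,0.085],[-0.001,-0.0016,-0.08,0,0,0,0.085],[-0.001,-0.0016,-0.11,0,0,0,0.085],[-0.001,-0.0016,-0.128,0,0,0,0.085],[-0.001,-0.0016,-0.134,0,0,0,0.085],[-0.001,-0.0016,-0.134,0,0,0,0.085],[-0.001,-0.0016,-0.134,0,0,0,0.085]]}'
python3 -m pendant '{"series":[[0,0,0,0,0,0,0.018],[0,0,0,0,0,0,0.018],[0,0,0,0,0,0,0.018],[0,0,0,0,0,0,0.018],[0,0,0,0,0,0,0.018],[0,0,0,0,0,0,0.018],[0,0,0,0,0,0,0.018]]}' 70
```

```text
time_s: 22.22
tcp_pos: [0.4976, 0.0456, 0.0186]
orientation: [0.0, 1.0, 0.004, 0.001]
wrist_force: [-1.1, 0.3, 1.2]
opening: 0.085
finger_force: 0.0
time_s: 23.1
tcp_pos: [0.4965, 0.0467, 0.0179]
orientation: [-0.001, 1.0, 0.003, -0.0]
wrist_force: [-1.0, 5.0, 4.0]
opening: 0.0241
finger_force: 68.4
```

```bash

python3 -m pendant '{"series":[[-0.003,0,0,0,0,0,0.018],[-0.006,0,0,0,0,0,0.018],[-0.009,0,0,0,0,0,0.018],[-0.012,0,0,0,0,0,0.018],[-0.014,0,0,0,0,0,0.018],[-0.016,0,0,0,0,0,0.018],[-0.016,0,0,0,0,0,0.018],[-0.016,0,0,0,0,0,0.018]]}'
```

```text
time_s: 24.1
tcp_pos: [0.4844, 0.0465, 0.018]
orientation: [-0.001, 1.0, 0.003, 0.006]
wrist_force: [10.8, 7.4, -8.2]
opening: 0.0238
finger_force: 69.0
```

```bash

python3 -m pendant '{"series":[[-0.002,0,0,0,0,0,0.018],[-0.003,0,0,0,0,0,0.018],[-0.003,0,0,0,0,0,0.018],[-0.003,0,0,0,0,0,0.018]]}'
python3 -m pendant '{"series":[[-0.001,0,0,0,0,0,0.018],[-0.001,0,0,0,0,0,0.018],[-0.001,0,0,0,0,0,0.018]]}'
```

```text
time_s: 24.6
tcp_pos: [0.4826, 0.0465, 0.018]
orientation: [-0.001, 1.0, 0.003, 0.007]
wrist_force: [14.5, 7.2, -12.1]
opening: 0.0238
finger_force: 69.3
time_s: 24.98
tcp_pos: [0.4827, 0.0465, 0.018]
orientation: [-0.001, 1.0, 0.003, 0.009]
wrist_force: [17.8, 7.2, -15.2]
opening: 0.0242
finger_force: 69.5
```

```bash

python3 -m pendant '{"series":[[0,0,0,0,0,0,0.018],[0,0,0,0,0,0,0.018],[0,0,0,0,0,0,0.018],[0,0,0,0,0,0,0.018]]}' && python3 -c "
from cell import arm
print(arm.job_done())"
```

```text
time_s: 25.48
tcp_pos: [0.4827, 0.0465, 0.018]
orientation: [-0.001, 1.0, 0.003, 0.009]
wrist_force: [17.9, 7.6, -15.6]
opening: 0.0238
finger_force: 69.5
the job is handed in; nothing more can be done
None
```

Handed in at 25.5 s (no verdict was returned): the brass bushing is in the nest, the tongs are back upright in the holder, and the gripper is holding the plunger against its stop with about 69 N of grip.

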